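# Level the coffee shelf on the drainer with its screw foot

### The arm

A 7-joint arm with a two-finger parallel gripper is mounted at the origin on the work surface. World frame = base frame: x ahead of the robot, y to its left, z up, the work surface at z = 0. Lengths are in m, angles in rad, forces in N, time in s.
With the tool pointing down it reaches from about 0.4 to 0.85 m from the base axis. Payload 4.5 kg.
Tool frame: the origin (TCP) lies midway between the tips of the shut fingers; the grasp point (between the pads) lies behind it (r.grip_point_offset is the z of the grasp point in the tool frame, in m); z points along the fingers, y is the line along which they close (so a half turn about z gives the same grasp; the last joint's range is limited). The gripper opens to 88 mm and grips with 3 to 60 N. Pads are 18 mm wide; open, the fingers measure 123 mm over their backs; the gripper's body (75 mm by 187 mm) begins 45 mm behind the grasp point.
Start: joints at [1.302, 0.689, -0.195, 1.565, 0.157, 0.902, -0.215], TCP at [0.186, -0.597, 0.239] pointing down, gripper open.
Joint ranges: [-3.01, 3.01], [-0.46, 2.08], [-1.47, 1.51], [0.13, 2.56], [-1, 4.14], [0.04, 2.09], [-2.66, 2.66]. Speed limits (rad/s): [2.57, 2.57, 3.14, 3.14, 3.14, 3.14, 3.14].

### API

Orientations are given as a unit quaternion [x, y, z, w].
In Python, from plant import r, optics, workorder gives the robot as it stands.
- The arm moves only by the shell command python3 -m creep 'ROWS' [FORCE]. ROWS is JSON, a list of rows, each an object of numbers: "grip": the gripper command: -1 is shut, 1 is fully open, values between are in proportion; "tx", "ty", "tz": the shift along the tool's x, y, z in cm; "spin": the turn about the tool's z in degrees. In form: [{"grip": .., "tx": .., "ty": .., "tz": .., "spin": ..}, ...]. A call has 1 to 8 rows; each row shifts and turns the commanded pose from where the row before left it, along the tool's axes as they then stand; what a row does not reach is not made up. A row lasts 1/12 s, in which the tool goes at most 41.7 mm and 7.16 degrees, less where a joint would pass 70% of its speed; a pose out of reach is approached as far as the arm can. A call with a gripper value outside its range is refused whole. The fingers move at their own pace and stop on an object; FORCE is the grip in N (left out, the last holds). Time passes only in rows, so rows that do not move let the fingers close. It gives the time, the measured TCP pose, the force, the opening and the grip force at its end, in the units of the state.
- r.get_state(): the state, without advancing time (a new reading comes with each control period).
- optics.snapshot(name): name is "scene" or "top"; returns (picture, depth): 480x640x3 uint8, red, green, blue; 480x640 float32, m along the optical axis (not along the pixel's ray), 0 where there is no reading.
- optics.get_calibration(name): a dict with "fx", "fy", "cx", "cy" (pixels), "extrinsics" (4x4, takes a point from world to camera coordinates). Camera axes: x right, y down, z forward; pixel columns grow to the right and rows downward; lengths in m; the calibration is good to about 2 mm. A picture is of the moment at which its call begins. get_calibration takes no time and is no camera call.
- workorder.finish_job(): hands the job in; it is judged then, once.
The state is a dict: "clock": time; "q": joint angles; "qd": joint speeds; "joint_torque": joint torques, N m; "tool_pos": TCP position; "eef_rot": TCP orientation; "contact_force": force on the tool from outside, world axes, zero at the start; "moment": the same for the moment, N m; "opening": opening from 0.0 (shut) to 1.0 (fully open); "finger_force": force on a finger pad.
Only numpy, scipy, OpenCV 4.12 (cv2) and the standard library are available. Lean on these libraries where they do the work, as an engineer would, in place of code of your own. Each camera call takes 0.05 s, during which the arm holds its last target. There are 200 camera calls.

### The job

The little steel coffee shelf on the drainer is out of level. Set the pocket spirit level gently on the shelf, upright on its base and lying along the shelf's length, clear of the black knob, and let go of it; then turn the knob of the screw foot until the bubble sits between its two lines, press the spirit level down onto the shelf with roughly the weight of a bag of sugar to see that the shelf stays level under load, and finish while still holding that press with the bubble centred. Leave the other things on the drainer where they stand.

Things in the scene. Friction and masses are not known exactly. Their poses are not given: they have to be found in the camera images.
- level_mid (a point): Centre (half-way up) of the spirit level: loose aluminium bar 180 long (x) x 24 wide (y) x 45 high (z), 0.35 kg, black end caps, standing on its 180 x 24 base. Its middle 66 is cut down to 24 high: in this notch lies the yellow-green vial (13 across, top 38.5 up). The end blocks, 33 to 90 either side of the middle, have flat tops 45 up. May lie either way round.
- bubble (a joint): The pale bubble's place in the vial (14 long, 8 across): m along the level's x axis, 0 = midway between the two black lines, stops at +-0.015. The lines are 20 apart, so it lies between them from -0.003 to +0.003. It runs to the higher end, 1.3 mm per milliradian of tilt, and settles in about 1 s.
- shelf_top (a point): Middle of the coffee shelf's top, 85 above the drainer when level. Brushed steel plate 360 long (x, from two fixed legs to the screw foot) x 140 wide (y), z up. The legs stand 150 from the middle on the -x side; the shelf rocks about their feet and cannot be shifted. The end with the screw foot starts 1.5 to 3 mm low.
- knob (a point): Centre, on the upright turning axis, of the screw foot's ribbed black knob: 41 across, 28 high, 114 above the drainer, 140 from the shelf's middle on +x. It clears the shelf by 15. It keeps its place as it turns and stays as left (0.06 N m). Clockwise from above raises that end: per radian a bubble along the shelf moves 3.6 mm to the knob. 1.8 to 3.5 rad needed.
- moka: bystander: eight-sided aluminium moka pot, about 94 across, 180 high, black handle to its -y side reaching 88 from the axis; origin under its centre
- cup: bystander: white ceramic espresso cup, 64 across, 58 high, handle at +y; origin under its centre
- colander: bystander: collapsed green silicone colander, 196 across, 253 over its two handles along x, 40 high; origin under its centre
- panlid: bystander: steel pan lid with a black knob, 144 across, 46 high; origin under its centre
- brushpot: bystander: black plastic bottle brush holder, 100 across, 156 high, its hinged lid shut; origin under its centre
- soap: bystander: clear washing-up liquid bottle, 62 across, 190 high; origin under its centre
- tumbler: bystander: glass tumbler, 62 across, 85 high; origin under its centre
There are look-alikes about, which are no part of the job. Several things look just like the part that bears level_mid: the one meant starts nearest to the robot's base.

How it is judged:
On the way, in this order (a step that is already met when the one before it is completed fails the run):
1. the level stands on the shelf, along its length and clear of the knob, let go, its bubble showing the lean (z of level_mid in the frame of shelf_top between 0.018 and 0.028 m and x of level_mid in the frame of shelf_top between -0.1 and 0.02 m and y of level_mid in the frame of shelf_top between -0.058 and 0.058 m and angle between the x axis of level_mid and the x axis of shelf_top, either way round below 0.17 rad and angle between level_mid's own z axis and vertical below 0.05 rad and contact force between the fingers and level below 0.1 N and (value of joint bubble above 0.004 m or value of joint bubble below -0.004 m)), for 0.2 s.
2. the knob has been turned until the bubble sits between its lines, the level still standing on the shelf (value of joint bubble between -0.003 and 0.003 m and angle between shelf_top's own z axis and vertical below 0.004 rad and contact force between the fingers and level below 0.1 N and z of level_mid in the frame of shelf_top below 0.028 m), for 0.3 s.
At the end, for the whole second after the job is handed in: Still pressing at the end: for the last second the level bears on the shelf with 7 to 40 N (own weight included), upright on the plate, within 10 degrees of its length and clear of the knob, bubble within 3 mm of the middle, shelf level within 4 milliradians (value of joint bubble between -0.003 and 0.003 m and angle between shelf_top's own z axis and vertical below 0.004 rad and contact force between the fingers and level above 3 N and contact force between level and shelf between 7 and 40 N and angle between level_mid's own z axis and vertical below 0.05 rad and z of level_mid in the frame of shelf_top below 0.028 m and x of level_mid in the frame of shelf_top between -0.1 and 0.02 m and y of level_mid in the frame of shelf_top between -0.058 and 0.058 m and angle between the x axis of level_mid and the x axis of shelf_top, either way round below 0.17 rad); the arm keeps its last pose, push and grip.
It fails at once if the level is dropped or slammed onto the shelf (faster than 0.3 m/s within 25 mm of it) (z of level_mid in the frame of shelf_top between 0 and 0.048 m and x of level_mid in the frame of shelf_top between -0.2 and 0.2 m and y of level_mid in the frame of shelf_top between -0.08 and 0.08 m and linear speed of level above 0.3 m/s).
It fails at once if a bystander is shoved more than 40 mm or knocked over (distance of any of moka, cup, colander, panlid, brushpot, soap, tumbler from where it was at the start of the episode above 0.04 m or angle between any of moka, cup, brushpot, soap, tumbler's own z axis and vertical above 0.5 rad).
It also fails if it takes over 72 s, if anything falls off the work surface, if the arm or the gripper's body presses on something with over 40 N, if the wrist force passes 120 N, or if a joint passes its speed limit or range.

## Working session

There is one attempt and no reset: what is moved stays moved. The work goes in short steps, Python scripts to look and compute and a shell command to move; the robot and the scene stay as the last step left them, time stands still between calls to the robot, and variables do not carry over. Pictures are saved under pics/ and viewed, at most 10 in all, crops included, and the job is handed in when it is done.

```bash
ls; mkdir -p pics; python3 - <<'E'
from plant import r, optics
import cv2,numpy as np
for n in("scene","top"):
    p,d=optics.snapshot(n); cv2.imwrite(f"pics/{n}0.png",p[:,:,::-1]); np.save(f"{n}_d.npy",d)
    c=optics.get_calibration(n); print(n,c)
s=r.get_state(); print({k:np.round(v,3) for k,v in s.items()}, r.grip_point_offset)
E
```

```text
pics
scene {'fx': 518.4582496873037, 'fy': 518.4582496873037, 'cx': 323.68653499360914, 'cy': 237.17925688294983, 'extrinsics': array([[ 0.78538205,  0.61886996,  0.01322889, -0.43586095],
       [ 0.3435419 , -0.4179979 , -0.84098556, -0.14103117],
       [-0.51493105,  0.66503965, -0.54089581,  1.80404299],
       [ 0.        ,  0.        ,  0.        ,  1.        ]])}
top {'fx': 596.3193087825923, 'fy': 596.3193087825923, 'cx': 313.37104149770175, 'cy': 229.0989931823205, 'extrinsics': array([[-0.01173691, -0.99967388, -0.0226797 , -0.00675682],
       [-0.9935383 ,  0.01421951, -0.11260306,  0.60034996],
       [ 0.11288883,  0.02121154, -0.99338119,  1.54441911],
       [ 0.        ,  0.        ,  0.        ,  1.        ]])}
{'clock': np.float64(0.1), 'q': array([ 1.302,  0.69 , -0.195,  1.566,  0.157,  0.902, -0.215]), 'qd': array([ 0.001, -0.004, -0.001, -0.002, -0.001,  0.002, -0.001]), 'joint_torque': array([-3.0000e-03, -5.2851e+01, -1.2710e+00, -1.5384e+01, -5.3000e-02,
        2.0000e-03,  0.0000e+00]), 'tool_pos': array([ 0.186, -0.596,  0.238]), 'eef_rot': array([ 0.989,  0.151, -0.   , -0.001]), 'contact_force': array([0.582, 0.275, 0.152]), 'moment': array([ 0.043,  0.049, -0.015]), 'finger_force': np.float64(0.0), 'opening': np.float64(1.0)} -0.0187
```

View pics/top0.png

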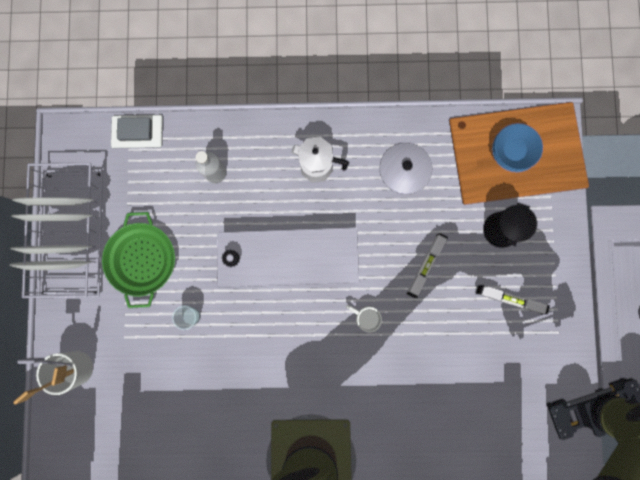

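View pics/scene0.png

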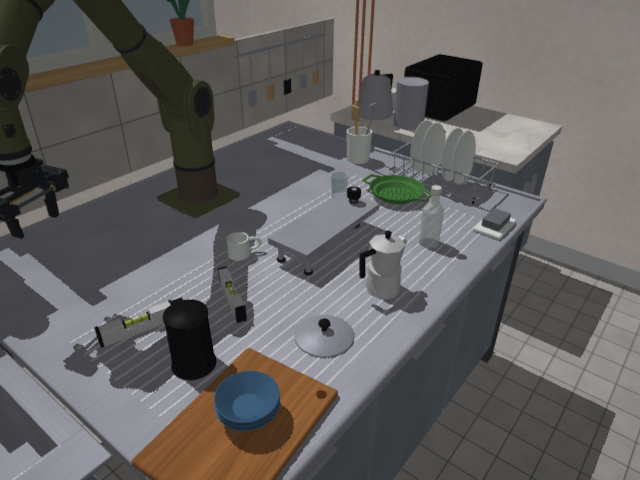

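Top view: the level candidates are A at (428,265) and B at (512,299). The shelf is at (288,257), its knob at (231,258), and the base at about (311,455). I'll measure all of them.

```bash
cat > h.py <<'E'
from plant import r, optics
import cv2, numpy as np
def ray(n,u,v,z):
    c=optics.get_calibration(n); E=c['extrinsics']; R=E[:3,:3]; o=-R.T@E[:3,3]
    d=R.T@np.array([(u-c['cx'])/c['fx'],(v-c['cy'])/c['fy'],1.]); return o+d*(z-o[2])/d[2]
def cloud(n,d):
    c=optics.get_calibration(n); E=c['extrinsics']; v,u=np.mgrid[:480,:640]
    P=np.stack([(u-c['cx'])/c['fx']*d,(v-c['cy'])/c['fy']*d,d],-1)
    return (P-E[:3,3])@E[:3,:3]
def proj(n,p):
    c=optics.get_calibration(n); E=c['extrinsics']; q=E[:3,:3]@np.asarray(p,float)+E[:3,3]
    return c['fx']*q[0]/q[2]+c['cx'],c['fy']*q[1]/q[2]+c['cy']
E
python3 - <<'E'
from h import *
d=np.load("top_d.npy"); W=cloud("top",d); im=cv2.imread("pics/top0.png"); hsv=cv2.cvtColor(im,cv2.COLOR_BGR2HSV)
g=cv2.inRange(hsv,(22,90,80),(45,255,255)); g[:, :380]=0
n,l,st,ce=cv2.connectedComponentsWithStats(g)
for i in range(1,n):
    if st[i,4]>15: print("vial",ce[i],st[i,4],ray("top",*ce[i],.032).round(3))
for nm,(u0,u1,v0,v1,z0,z1) in dict(A=(400,455,228,305,.035,.06),B=(470,560,280,320,.035,.06),shelf=(210,365,215,295,.07,.095),knob=(215,248,240,275,.1,.13)).items():
    m=np.zeros((480,640),bool); m[v0:v1,u0:u1]=1; m&=(W[...,2]>z0)&(W[...,2]<z1)
    P=W[m]; rc=cv2.minAreaRect((P[:,:2]*1000).astype(np.float32)); b=cv2.boxPoints(rc)
    print(nm,len(P),P.mean(0).round(4),np.round(rc[0]),np.round(rc[1]),round(rc[2],1),b.round().tolist(),"dist",np.hypot(*rc[0]))
# table height
print(np.median(W[300:330,230:330,2]))
c=np.hstack([cv2.resize(im[225:310,395:460],None,fx=6,fy=6,interpolation=2),cv2.resize(im[270:325,470:560],(400,510)) ])
cv2.imwrite("pics/cropAB.png",c[:600,:800])
E
```

```text
vial [430.15151515 259.03030303] 33 [ 0.517 -0.32   0.032]
vial [424.38709677 270.48387097] 31 [ 0.487 -0.304  0.032]
vial [506.80555556 297.25      ] 36 [ 0.415 -0.515  0.032]
vial [520.05263158 301.39473684] 38 [ 0.404 -0.548  0.032]
A 545 [ 0.4997 -0.3105  0.0452] [ 500. -311.] [ 26. 181.] 61.4 [[414.0, -279.0], [573.0, -366.0], [585.0, -343.0], [426.0, -257.0]] dist 588.7182549600549
B 566 [ 0.4088 -0.5288  0.0447] [ 409. -529.] [185.  26.] 72.5 [[369.0, -613.0], [394.0, -621.0], [449.0, -445.0], [424.0, -437.0]] dist 668.6825984601201
shelf 7423 [0.5228 0.0473 0.0857] [524.  53.] [141. 360.] 1.2 [[450.0, 231.0], [457.0, -129.0], [598.0, -126.0], [590.0, 234.0]] dist 526.1928374699487
knob 156 [0.5203 0.1892 0.1251] [520. 191.] [42. 41.] 11.6 [[496.0, 206.0], [504.0, 166.0], [545.0, 175.0], [537.0, 215.0]] dist 554.2780662976339
0.0014126724415311287
```

View pics/cropAB.png

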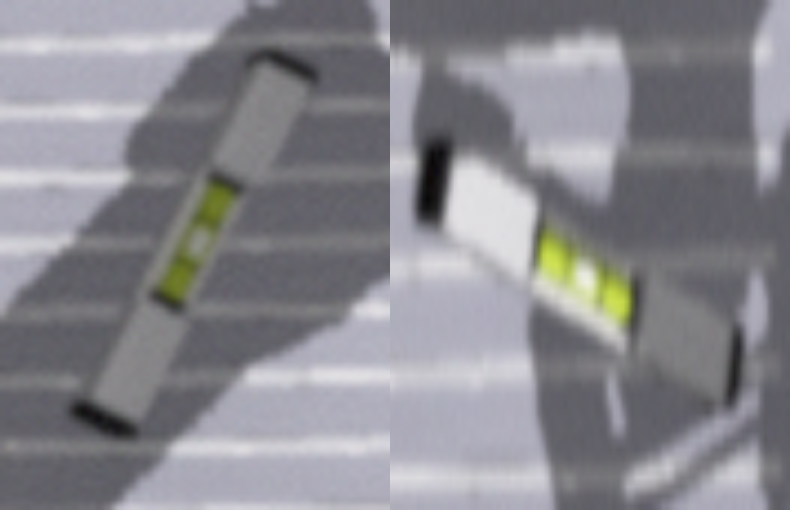

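A and B are identical. A is centred at (0.500,-0.311), 0.589 m from the base, and B is at 0.669 m. A is nearest, so it is the one meant (axis about -28.6°). The shelf is at (0.524,0.053) with its x axis at about 91°, and the knob position agrees. Next I'll spin and travel over A.

```bash
python3 -m creep '[{"spin":6.5},{"spin":6.5},{"spin":6.5},{"spin":6.5},{"spin":6.5},{"spin":6.5},{"spin":7}]' >/dev/null
python3 -m creep '[{"ty":-2},{"ty":-3},{"ty":-3,"tx":2},{"ty":-3,"tx":2},{"ty":-3,"tx":2},{"ty":-3,"tx":2},{"ty":-3,"tx":2}]'
python3 -m creep '[{"ty":-3,"tx":2},{"ty":-3,"tx":1.9},{"ty":-3},{"ty":-3},{"ty":-3},{"ty":-3},{"ty":-2.1}]'
cat >> h.py <<'E'
def pose():
    s=r.get_state(); x,y,z,w=s['eef_rot']; p=s['tool_pos']
    th=np.degrees(np.arctan2(2*(x*y+z*w),1-2*(y*y+z*z)))
    return s,p,th
def togo(x,y,z,th):
    s,p,t=pose(); a=np.radians(t); d=np.array([x,y])-p[:2]
    sp=(t-th+180)%360-180
    print("clock %.2f pos %s th %.2f q5-7 %s op %.3f ff %.1f F %s"%(s['clock'],p.round(4),t,s['q'][4:].round(2),s['opening'],s['finger_force'],s['contact_force'].round(1)))
    print("togo cm tx %.2f ty %.2f tz %.2f spin %.1f (do shift first)"%(100*(d@[np.cos(a),np.sin(a)]),100*(d@[np.sin(a),-np.cos(a)]),100*(p[2]-z),sp))
E
python3 -c "
from h import *
togo(.5,-.311,.006,-28.6)"
```

```text
clock 0.10 pos [ 0.1862 -0.596   0.238 ] th 17.35 q5-7 [ 0.16  0.9  -0.22] op 1.000 ff 0.0 F [0.6 0.3 0.2]
togo cm tx 38.46 ty -17.85 tz 23.20 spin 46.0 (do shift first)$[0]: bad value
$[0]: bad value
$[0]: bad value
```

All keys are probably required.

```bash
python3 -m creep '[{"grip":1,"tx":0,"ty":0,"tz":0,"spin":6.5},{"grip":1,"tx":0,"ty":0,"tz":0,"spin":6.5},{"grip":1,"tx":0,"ty":0,"tz":0,"spin":6.5},{"grip":1,"tx":0,"ty":0,"tz":0,"spin":6.5},{"grip":1,"tx":0,"ty":0,"tz":0,"spin":6.5},{"grip":1,"tx":0,"ty":0,"tz":0,"spin":6.5},{"grip":1,"tx":0,"ty":0,"tz":0,"spin":7}]'
python3 -c "
from h import *
togo(.5,-.311,.006,-28.6)"
```

```text
clock: 0.68
tool_pos: [0.1863, -0.5962, 0.2383]
eef_rot: [0.968, -0.25, -0.0, -0.0]
contact_force: [0.3, 0.1, 0.1]
opening: 1.005
finger_force: 0.0
clock 0.68 pos [ 0.1863 -0.5962  0.2383] th -28.97 q5-7 [-0.03  0.88 -0.85] op 1.005 ff 0.0 F [0.3 0.1 0.1]
togo cm tx 13.63 ty -40.15 tz 23.23 spin -0.4 (do shift first)
```

```bash
python3 -m creep '[{"grip":1,"tx":1,"ty":-2,"tz":0,"spin":-0.4},{"grip":1,"tx":1.5,"ty":-3,"tz":0,"spin":0},{"grip":1,"tx":1.5,"ty":-3,"tz":0,"spin":0},{"grip":1,"tx":1.5,"ty":-3,"tz":0,"spin":0},{"grip":1,"tx":1.5,"ty":-3,"tz":0,"spin":0},{"grip":1,"tx":1.5,"ty":-3,"tz":0,"spin":0},{"grip":1,"tx":1.5,"ty":-3,"tz":0,"spin":0}]' | head -2
python3 -m creep '[{"grip":1,"tx":1.5,"ty":-3,"tz":1,"spin":0},{"grip":1,"tx":1.5,"ty":-3,"tz":2,"spin":0},{"grip":1,"tx":0.6,"ty":-3,"tz":2,"spin":0},{"grip":1,"tx":0,"ty":-3,"tz":2,"spin":0},{"grip":1,"tx":0,"ty":-3,"tz":2,"spin":0},{"grip":1,"tx":0,"ty":-3,"tz":2,"spin":0},{"grip":1,"tx":0,"ty":-2,"tz":1,"spin":0},{"grip":1,"tx":0,"ty":0,"tz":0,"spin":0}]' |head -2
python3 - <<'E'
from h import *
togo(.5,-.311,.006,-28.6)
p,d=optics.snapshot("scene"); u,v=map(int,proj("scene",(.5,-.311,.04)))
c=p[max(0,v-110):v+90,u-130:u+130,::-1]; cv2.imwrite("pics/g1.png",cv2.resize(c,None,fx=3,fy=2.9)[:600,:800])
E
```

```text
clock: 1.27
tool_pos: [0.3703, -0.4664, 0.2384]
clock: 1.93
tool_pos: [0.4974, -0.3012, 0.1158]
clock 1.93 pos [ 0.4974 -0.3012  0.1158] th -27.75 q5-7 [-0.1   0.54 -1.49] op 1.002 ff 0.0 F [0.3 0.7 0.1]
togo cm tx 0.69 ty 0.75 tz 10.98 spin 0.9 (do shift first)
```

View pics/g1.png

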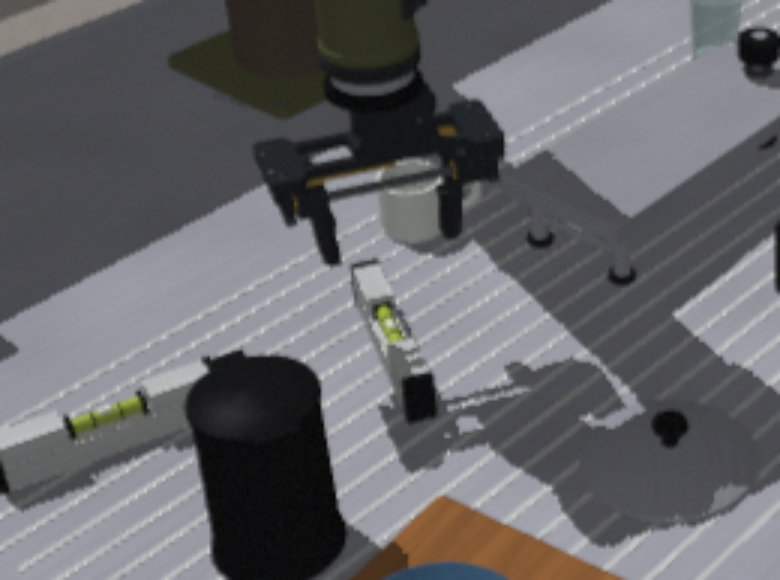

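The fingers (pixels (330,250) and (450,220)) straddle the level's vial at (388,322), slightly off. I'll correct and descend, then grip.

```bash
python3 -m creep '[{"grip":1,"tx":0.7,"ty":0.75,"tz":1,"spin":0.9},{"grip":1,"tx":0,"ty":0,"tz":2,"spin":0},{"grip":1,"tx":0,"ty":0,"tz":2,"spin":0},{"grip":1,"tx":0,"ty":0,"tz":2,"spin":0},{"grip":1,"tx":0,"ty":0,"tz":1.5,"spin":0},{"grip":1,"tx":0,"ty":0,"tz":1,"spin":0},{"grip":1,"tx":0,"ty":0,"tz":0.8,"spin":0},{"grip":1,"tx":0,"ty":0,"tz":0,"spin":0}]' |head -2
python3 -c "
from h import *
togo(.5,-.311,.007,-28.6)"
```

```text
clock: 2.65
tool_pos: [0.4971, -0.32, 0.0146]
clock 2.65 pos [ 0.4971 -0.32    0.0146] th -29.28 q5-7 [-0.12  0.37 -1.48] op 1.002 ff 0.0 F [0.5 0.7 0.1]
togo cm tx -0.19 ty -0.93 tz 0.76 spin -0.7 (do shift first)
```

```bash
python3 -m creep '[{"grip":1,"tx":0,"ty":0,"tz":0,"spin":0},{"grip":1,"tx":0,"ty":0,"tz":0,"spin":0}]' |head -2
python3 -c "
from h import *
togo(.5,-.311,.007,-28.6)"
```

```text
clock: 2.82
tool_pos: [0.4987, -0.3195, 0.0165]
clock 2.82 pos [ 0.4987 -0.3195  0.0165] th -29.19 q5-7 [-0.12  0.37 -1.48] op 0.999 ff 0.0 F [-1.   0.2  0.4]
togo cm tx -0.30 ty -0.81 tz 0.95 spin -0.6 (do shift first)
```

```bash
python3 -m creep '[{"grip":1,"tx":-0.3,"ty":-0.8,"tz":0.4,"spin":0.6},{"grip":1,"tx":0,"ty":0,"tz":0.5,"spin":-1.2},{"grip":1,"tx":0,"ty":0,"tz":0,"spin":0},{"grip":1,"tx":0,"ty":0,"tz":0,"spin":0}]' |head -2
python3 -c "
from h import *
togo(.5,-.311,.007,-28.6)"
python3 -m creep '[{"grip":-1,"tx":0,"ty":0,"tz":0,"spin":0},{"grip":-1,"tx":0,"ty":0,"tz":0,"spin":0},{"grip":-1,"tx":0,"ty":0,"tz":0,"spin":0},{"grip":-1,"tx":0,"ty":0,"tz":0,"spin":0},{"grip":-1,"tx":0,"ty":0,"tz":0,"spin":0},{"grip":-1,"tx":0,"ty":0,"tz":0,"spin":0},{"grip":-1,"tx":0,"ty":0,"tz":0,"spin":0},{"grip":-1,"tx":0,"ty":0,"tz":0,"spin":0}]' 25
```

```text
clock: 3.15
tool_pos: [0.4995, -0.3097, 0.0066]
clock 3.15 pos [ 0.4995 -0.3097  0.0066] th -28.50 q5-7 [-0.12  0.34 -1.48] op 1.001 ff 0.0 F [-0.4 -0.5 -0.5]
togo cm tx 0.10 ty 0.09 tz -0.04 spin 0.1 (do shift first)
clock: 3.82
tool_pos: [0.4995, -0.3102, 0.0068]
eef_rot: [0.969, -0.247, 0.0, 0.0]
contact_force: [-0.3, 0.4, 0.4]
opening: 0.422
finger_force: 0.0
```

```bash
python3 -m creep '[{"grip":-1,"tx":0,"ty":0,"tz":0,"spin":0},{"grip":-1,"tx":0,"ty":0,"tz":0,"spin":0},{"grip":-1,"tx":0,"ty":0,"tz":0,"spin":0},{"grip":-1,"tx":0,"ty":0,"tz":0,"spin":0},{"grip":-1,"tx":0,"ty":0,"tz":0,"spin":0},{"grip":-1,"tx":0,"ty":0,"tz":0,"spin":0}]'|tail -2
python3 -m creep '[{"grip":-1,"tx":0,"ty":0,"tz":-1,"spin":0},{"grip":-1,"tx":0,"ty":0,"tz":-2,"spin":0},{"grip":-1,"tx":0,"ty":0,"tz":-3,"spin":0},{"grip":-1,"tx":0,"ty":0,"tz":-3,"spin":0},{"grip":-1,"tx":0,"ty":0,"tz":-3,"spin":0},{"grip":-1,"tx":0,"ty":0,"tz":-3,"spin":0},{"grip":-1,"tx":0,"ty":0,"tz":-1,"spin":0},{"grip":-1,"tx":0,"ty":0,"tz":0,"spin":0}]'
```

```text
opening: 0.273
finger_force: 25.0
clock: 4.98
tool_pos: [0.501, -0.3107, 0.1694]
eef_rot: [0.969, -0.246, 0.003, 0.001]
contact_force: [1.1, -0.3, -3.7]
opening: 0.272
finger_force: 25.0
```

```bash
for i in 1 2; do :; done
python3 -m creep '[{"grip":-1,"tx":0,"ty":0,"tz":0,"spin":-4},{"grip":-1,"tx":0,"ty":0,"tz":0,"spin":-6},{"grip":-1,"tx":0,"ty":0,"tz":0,"spin":-6},{"grip":-1,"tx":0,"ty":0,"tz":0,"spin":-6},{"grip":-1,"tx":0,"ty":0,"tz":0,"spin":-6},{"grip":-1,"tx":0,"ty":0,"tz":0,"spin":-6},{"grip":-1,"tx":0,"ty":0,"tz":0,"spin":-6},{"grip":-1,"tx":0,"ty":0,"tz":0,"spin":-6}]'|head -1
python3 -m creep '[{"grip":-1,"tx":0,"ty":0,"tz":0,"spin":-6},{"grip":-1,"tx":0,"ty":0,"tz":0,"spin":-6},{"grip":-1,"tx":0,"ty":0,"tz":0,"spin":-6},{"grip":-1,"tx":0,"ty":0,"tz":0,"spin":-6},{"grip":-1,"tx":0,"ty":0,"tz":0,"spin":-6},{"grip":-1,"tx":0,"ty":0,"tz":0,"spin":-6},{"grip":-1,"tx":0,"ty":0,"tz":0,"spin":-6},{"grip":-1,"tx":0,"ty":0,"tz":0,"spin":-6}]'|head -1
python3 -m creep '[{"grip":-1,"tx":0,"ty":0,"tz":0,"spin":-6},{"grip":-1,"tx":0,"ty":0,"tz":0,"spin":-6},{"grip":-1,"tx":0,"ty":0,"tz":0,"spin":-6},{"grip":-1,"tx":0,"ty":0,"tz":0,"spin":-6},{"grip":-1,"tx":0,"ty":0,"tz":0,"spin":-2},{"grip":-1,"tx":0,"ty":0,"tz":0,"spin":0},{"grip":-1,"tx":0,"ty":0,"tz":0,"spin":0}]'
python3 - <<'E'
from h import *
togo(.525,.003,.095,91.2)
E
```

```text
clock: 5.65
clock: 6.32
clock: 6.9
tool_pos: [0.4984, -0.3095, 0.1649]
eef_rot: [0.698, 0.716, -0.0, -0.002]
contact_force: [0.8, -0.1, -3.7]
opening: 0.272
finger_force: 25.0
clock 6.90 pos [ 0.4984 -0.3095  0.1649] th 91.40 q5-7 [0.51 0.76 0.03] op 0.272 ff 25.0 F [ 0.8 -0.1 -3.7]
togo cm tx 31.17 ty 3.42 tz 6.99 spin 0.2 (do shift first)
```

```bash
python3 -m creep '[{"grip":-1,"tx":1,"ty":0.4,"tz":0,"spin":0},{"grip":-1,"tx":2,"ty":0.5,"tz":0,"spin":0},{"grip":-1,"tx":3,"ty":0.5,"tz":0,"spin":0},{"grip":-1,"tx":3,"ty":0.5,"tz":0,"spin":0},{"grip":-1,"tx":3,"ty":0.5,"tz":0,"spin":0},{"grip":-1,"tx":3,"ty":0.5,"tz":0,"spin":0},{"grip":-1,"tx":3,"ty":0.5,"tz":0,"spin":0},{"grip":-1,"tx":3,"ty":0,"tz":0,"spin":0}]'|head -1
python3 -m creep '[{"grip":-1,"tx":3,"ty":0,"tz":0,"spin":0},{"grip":-1,"tx":3,"ty":0,"tz":0,"spin":0},{"grip":-1,"tx":2.2,"ty":0,"tz":0,"spin":0},{"grip":-1,"tx":1.5,"ty":0,"tz":0,"spin":0},{"grip":-1,"tx":0.5,"ty":0,"tz":0,"spin":0},{"grip":-1,"tx":0,"ty":0,"tz":0,"spin":0},{"grip":-1,"tx":0,"ty":0,"tz":0,"spin":0},{"grip":-1,"tx":0,"ty":0,"tz":0,"spin":0}]'|head -1
python3 - <<'E'
from h import *
togo(.525,.003,.095,91.2)
p,d=optics.snapshot("scene")
c=p[130:300,220:420,::-1]; cv2.imwrite("pics/p1.png",cv2.resize(c,None,fx=3.5,fy=3.5,interpolation=2))
E
```

```text
clock: 7.57
clock: 8.23
clock 8.23 pos [0.5255 0.0008 0.1665] th 91.31 q5-7 [ 0.48  0.62 -0.55] op 0.269 ff 25.0 F [-0.2 -0.2 -3.8]
togo cm tx 0.22 ty -0.04 tz 7.15 spin 0.1 (do shift first)
```

View pics/p1.png

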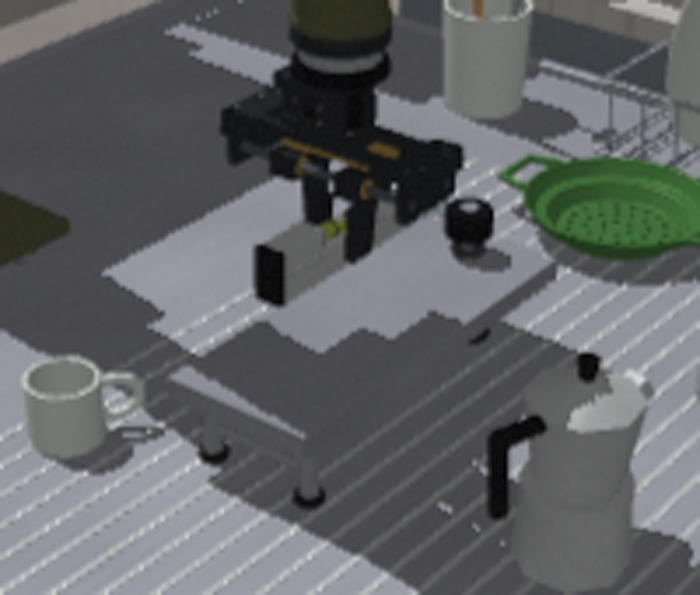

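The level hangs upright at (315,250), gripped at the notch, over the shelf and clear of the knob at (468,220). I'll lower it gently.

```bash
python3 -m creep '[{"grip":-1,"tx":0.2,"ty":0,"tz":1,"spin":0},{"grip":-1,"tx":0,"ty":0,"tz":1.5,"spin":0},{"grip":-1,"tx":0,"ty":0,"tz":1.5,"spin":0},{"grip":-1,"tx":0,"ty":0,"tz":1,"spin":0},{"grip":-1,"tx":0,"ty":0,"tz":0.7,"spin":0},{"grip":-1,"tx":0,"ty":0,"tz":0.5,"spin":0},{"grip":-1,"tx":0,"ty":0,"tz":0,"spin":0},{"grip":-1,"tx":0,"ty":0,"tz":0,"spin":0}]'
python3 -m creep '[{"grip":-1,"tx":0,"ty":0,"tz":0.3,"spin":0},{"grip":-1,"tx":0,"ty":0,"tz":0.2,"spin":0},{"grip":-1,"tx":0,"ty":0,"tz":0.1,"spin":0},{"grip":-1,"tx":0,"ty":0,"tz":0,"spin":0}]'
```

```text
clock: 8.95
tool_pos: [0.5257, 0.0046, 0.1047]
eef_rot: [0.698, 0.716, 0.0, 0.0]
contact_force: [0.3, 0.6, -3.7]
opening: 0.269
finger_force: 25.0
clock: 9.28
tool_pos: [0.5256, 0.0045, 0.0987]
eef_rot: [0.698, 0.716, 0.0, 0.0]
contact_force: [0.0, 0.3, -3.1]
opening: 0.27
finger_force: 25.0
```

```bash
python3 -m creep '[{"grip":-1,"tx":0,"ty":0,"tz":0.3,"spin":0},{"grip":-1,"tx":0,"ty":0,"tz":0.1,"spin":0},{"grip":-1,"tx":0,"ty":0,"tz":0,"spin":0},{"grip":-1,"tx":0,"ty":0,"tz":0,"spin":0}]'|sed -n '2p;4p'
python3 -m creep '[{"grip":-1,"tx":0,"ty":0,"tz":0.15,"spin":0},{"grip":-1,"tx":0,"ty":0,"tz":0,"spin":0},{"grip":-1,"tx":0,"ty":0,"tz":0,"spin":0}]'|sed -n '2p;4p'
python3 -m creep '[{"grip":-1,"tx":0,"ty":0,"tz":0.1,"spin":0},{"grip":-1,"tx":0,"ty":0,"tz":0,"spin":0},{"grip":-1,"tx":0,"ty":0,"tz":0,"spin":0}]'|sed -n '2p;4p'
```

```text
tool_pos: [0.5255, 0.0046, 0.0946]
contact_force: [0.7, -0.4, -2.8]
tool_pos: [0.5255, 0.0045, 0.0932]
contact_force: [0.4, 1.1, -3.2]
tool_pos: [0.5255, 0.0045, 0.0922]
contact_force: [0.4, 0.1, -3.4]
```

```bash
python3 -m creep '[{"grip":-1,"tx":0,"ty":0,"tz":0.1,"spin":0},{"grip":-1,"tx":0,"ty":0,"tz":0,"spin":0},{"grip":-1,"tx":0,"ty":0,"tz":0,"spin":0}]'|sed -n '2p;4p'
python3 -m creep '[{"grip":-1,"tx":0,"ty":0,"tz":0.1,"spin":0},{"grip":-1,"tx":0,"ty":0,"tz":0,"spin":0},{"grip":-1,"tx":0,"ty":0,"tz":0,"spin":0}]'|sed -n '2p;4p'
```

```text
tool_pos: [0.5257, 0.0046, 0.0913]
contact_force: [-0.0, -0.4, -1.9]
tool_pos: [0.5257, 0.0046, 0.0911]
contact_force: [-2.7, 0.3, 7.2]
```

The level is in contact. I'll release it and rise.

```bash
python3 -m creep '[{"grip":-1,"tx":0,"ty":0,"tz":-0.05,"spin":0},{"grip":0,"tx":0,"ty":0,"tz":0,"spin":0},{"grip":0,"tx":0,"ty":0,"tz":0,"spin":0},{"grip":0,"tx":0,"ty":0,"tz":0,"spin":0},{"grip":0,"tx":0,"ty":0,"tz":0,"spin":0},{"grip":0,"tx":0,"ty":0,"tz":0,"spin":0},{"grip":0,"tx":0,"ty":0,"tz":0,"spin":0}]'
python3 -m creep '[{"grip":0,"tx":0,"ty":0,"tz":-1,"spin":0},{"grip":0,"tx":0,"ty":0,"tz":-2,"spin":0},{"grip":0.4,"tx":0,"ty":0,"tz":-2,"spin":0},{"grip":0.4,"tx":0,"ty":0,"tz":-2,"spin":0},{"grip":0.4,"tx":0,"ty":0,"tz":-2,"spin":0},{"grip":0.4,"tx":0,"ty":0,"tz":-2,"spin":0},{"grip":0.4,"tx":0,"ty":0,"tz":0,"spin":0},{"grip":0.4,"tx":0,"ty":0,"tz":0,"spin":0}]'
python3 - <<'E'
from h import *
togo(.521,.192,.099,91.2)
p,d=optics.snapshot("scene"); cv2.imwrite("pics/s2.png",p[:,:,::-1]); 
W=cloud("top",optics.snapshot("top")[1])
K=(abs(W[...,0]-.52)<.04)&(abs(W[...,1]-.191)<.04)&(W[...,2]>.115)&(W[...,2]<.135)
P=W[K]; print("knob",len(P),np.round((P.max(0)+P.min(0))/2,4),P.mean(0).round(4))
c=p[150:300,240:400,::-1]; cv2.imwrite("pics/p2.png",cv2.resize(c,None,fx=4,fy=4,interpolation=2))
for n,u,v in(("soap",207,165),("tumbler",187,317),("moka",316,157)): print(n,ray("top",u,v,.1).round(3))
E
```

```text
clock: 11.2
tool_pos: [0.5256, 0.0046, 0.0907]
eef_rot: [0.698, 0.716, -0.0, 0.0]
contact_force: [-0.0, -0.6, 0.6]
opening: 0.5
finger_force: 0.0
clock: 11.87
tool_pos: [0.5262, 0.0046, 0.202]
eef_rot: [0.698, 0.716, 0.001, 0.001]
contact_force: [-0.1, 0.1, -0.5]
opening: 0.699
finger_force: 0.0
clock 11.87 pos [0.5262 0.0046 0.202 ] th 91.44 q5-7 [ 0.44  0.71 -0.52] op 0.699 ff 0.0 F [-0.1  0.1 -0.5]
togo cm tx 18.75 ty -0.05 tz 10.30 spin 0.2 (do shift first)
knob 226 [0.5192 0.1922 0.1251] [0.5199 0.1909 0.1285]
soap [0.763 0.256 0.1  ]
tumbler [0.376 0.303 0.1  ]
moka [ 0.779 -0.025  0.1  ]
```

View pics/p2.png

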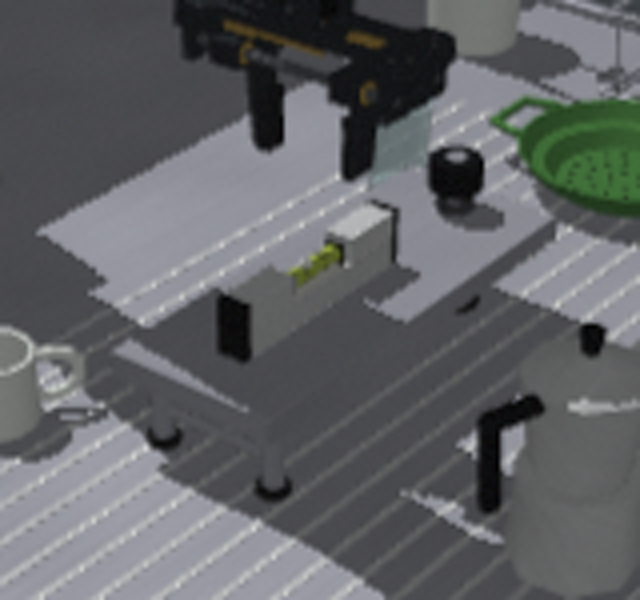

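The level stands on the shelf upright (crop (305,285)), along its length and clear of the knob (455,172). Now I'll move over the knob, pre-spin -90°, and read the bubble.

```bash
python3 -m creep '[{"grip":0.6,"tx":2,"ty":0,"tz":0,"spin":-5},{"grip":0.6,"tx":3,"ty":0.3,"tz":0,"spin":5},{"grip":0.6,"tx":3,"ty":0,"tz":0,"spin":0},{"grip":0.6,"tx":3,"ty":0,"tz":0,"spin":0},{"grip":0.6,"tx":3,"ty":0,"tz":0,"spin":0},{"grip":0.6,"tx":2.7,"ty":0,"tz":0,"spin":0},{"grip":0.6,"tx":2,"ty":0,"tz":0,"spin":0},{"grip":0.6,"tx":0,"ty":0,"tz":0,"spin":-4}]'|head -1
python3 -m creep '[{"grip":0.6,"tx":0,"ty":0,"tz":0,"spin":-7},{"grip":0.6,"tx":0,"ty":0,"tz":0,"spin":-7},{"grip":0.6,"tx":0,"ty":0,"tz":0,"spin":-7},{"grip":0.6,"tx":0,"ty":0,"tz":0,"spin":-7},{"grip":0.6,"tx":0,"ty":0,"tz":0,"spin":-7},{"grip":0.6,"tx":0,"ty":0,"tz":0,"spin":-7},{"grip":0.6,"tx":0,"ty":0,"tz":0,"spin":-7},{"grip":0.6,"tx":0,"ty":0,"tz":0,"spin":-7}]'|head -1
python3 -m creep '[{"grip":0.6,"tx":0,"ty":0,"tz":0,"spin":-7},{"grip":0.6,"tx":0,"ty":0,"tz":0,"spin":-7},{"grip":0.6,"tx":0,"ty":0,"tz":0,"spin":-7},{"grip":0.6,"tx":0,"ty":0,"tz":0,"spin":-7},{"grip":0.6,"tx":0,"ty":0,"tz":0,"spin":0},{"grip":0.6,"tx":0,"ty":0,"tz":0,"spin":0},{"grip":0.6,"tx":0,"ty":0,"tz":0,"spin":0}]'|head -1
cat >> h.py <<'E'
def bubble(n,cx=.5256,cy=.0046,th=91.3,z=.122,show=False):
    p,d=optics.snapshot(n); s=np.arange(-.034,.0341,.001); a=np.radians(th); e=np.array([np.cos(a),np.sin(a)]); f=np.array([-e[1],e[0]])
    prof=[]
    for w in(-.002,0,.002):
        uv=np.array([proj(n,(cx+t*e[0]+w*f[0],cy+t*e[1]+w*f[1],z)) for t in s],np.float32)
        prof.append(cv2.remap(p,uv[:,:1],uv[:,1:],cv2.INTER_CUBIC)[:,0])
    m=np.mean(prof,0); blue=m[:,2]; 
    return p,s,m
E
python3 - <<'E'
from h import *
togo(.5195,.1915,.099,181.3)
for n in("scene","top"):
    p,s,m=bubble(n)
    cv2.imwrite(f"pics/{n}_b1.png",p[:,:,::-1]); print(n); print([f"{t*1000:.0f}:"+",".join(map(str,map(int,c))) for t,c in zip(s[::2],m[::2])])
p=cv2.imread("pics/top_b1.png"); q=cv2.imread("pics/scene_b1.png")
f=lambda im,n:(lambda u,v:cv2.resize(im[int(v)-16:int(v)+17,int(u)-20:int(u)+21],(400,400),interpolation=cv2.INTER_CUBIC))(*proj(n,(.5256,.0046,.12)))
cv2.imwrite("pics/bub1.png",np.hstack([f(q,"scene"),f(p,"top")]))
E
```

```text
clock: 12.63
clock: 13.3
clock: 13.88
clock 13.88 pos [0.5208 0.1915 0.2   ] th 179.29 q5-7 [0.74 0.93 0.41] op 0.799 ff 0.0 F [ 0.6 -0.6  0.2]
togo cm tx 0.13 ty -0.00 tz 10.10 spin -2.0 (do shift first)
scene
['-34:94,95,95', '-32:94,95,95', '-30:94,96,94', '-28:93,95,91', '-26:91,94,85', '-24:92,95,81', '-22:95,100,77', '-20:97,103,73', '-18:99,106,73', '-16:104,110,81', '-14:109,114,95', '-12:116,119,109', '-10:119,121,116', '-8:117,119,115', '-6:119,121,117', '-4:131,134,127', '-2:144,149,129', '0:151,161,117', '2:152,165,99', '4:149,163,89', '6:139,151,88', '8:126,136,87', '10:119,128,88', '12:122,131,87', '14:133,144,87', '16:145,158,87', '18:145,160,81', '20:132,147,68', '22:116,129,54', '24:99,110,45', '26:80,88,41', '28:68,73,49', '30:70,72,66', '32:80,80,81', '34:87,88,89']
top
['-34:144,144,144', '-32:126,126,128', '-30:88,89,92', '-28:67,70,59', '-26:81,87,46', '-24:108,119,49', '-22:115,127,52', '-20:119,131,53', '-18:118,130,49', '-16:119,129,53', '-14:123,131,71', '-12:125,132,93', '-10:129,132,108', '-8:151,154,133', '-6:194,198,173', '-4:231,235,206', '-2:232,237,200', '0:227,235,163', '2:223,234,122', '4:224,236,103', '6:223,236,101', '8:214,230,99', '10:191,208,94', '12:199,216,97', '14:217,232,100', '16:225,238,100', '18:225,237,97', '20:223,237,94', '22:222,236,90', '24:211,229,83', '26:176,195,71', '28:120,132,56', '30:80,85,57', '32:68,69,58', '34:67,67,56']
```

View pics/bub1.png

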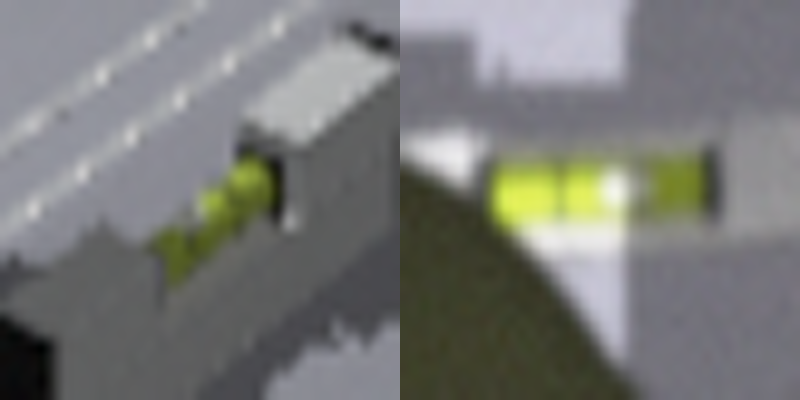

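Top crop: the bubble is at (618,187), the right-hand line at (562,187), and the vial centre is about 600. It reads -6.6 mm (scene view about -7 mm), towards the legs, so the knob needs about 1.9 rad (≈108°) clockwise. Now I'll descend on the knob and grip it.

```bash
python3 -m creep '[{"grip":0.6,"tx":0.1,"ty":0,"tz":1.5,"spin":0},{"grip":0.6,"tx":0,"ty":0,"tz":2,"spin":0},{"grip":0.6,"tx":0,"ty":0,"tz":2,"spin":0},{"grip":0.6,"tx":0,"ty":0,"tz":2,"spin":0},{"grip":0.6,"tx":0,"ty":0,"tz":1.5,"spin":0},{"grip":0.6,"tx":0,"ty":0,"tz":1,"spin":0},{"grip":0.6,"tx":0,"ty":0,"tz":0,"spin":0},{"grip":0.6,"tx":0,"ty":0,"tz":0,"spin":0}]'
python3 -m creep '[{"grip":-1,"tx":0,"ty":0,"tz":0,"spin":0},{"grip":-1,"tx":0,"ty":0,"tz":0,"spin":0},{"grip":-1,"tx":0,"ty":0,"tz":0,"spin":0},{"grip":-1,"tx":0,"ty":0,"tz":0,"spin":0},{"grip":-1,"tx":0,"ty":0,"tz":0,"spin":0},{"grip":-1,"tx":0,"ty":0,"tz":0,"spin":0},{"grip":-1,"tx":0,"ty":0,"tz":0,"spin":0},{"grip":-1,"tx":0,"ty":0,"tz":0,"spin":0}]' 20
python3 -c "
from h import *
togo(.5195,.1915,.099,181.3)"
```

```text
clock: 14.65
tool_pos: [0.5201, 0.1919, 0.1008]
eef_rot: [0.005, 1.0, -0.0, -0.0]
contact_force: [-1.1, -0.2, 0.1]
opening: 0.801
finger_force: 0.0
clock: 15.32
tool_pos: [0.5205, 0.1918, 0.1011]
eef_rot: [0.005, 1.0, 0.0, 0.0]
contact_force: [-0.9, -0.7, 4.8]
opening: 0.46
finger_force: 20.0
clock 15.32 pos [0.5205 0.1918 0.1011] th 179.44 q5-7 [0.91 0.75 0.27] op 0.460 ff 20.0 F [-0.9 -0.7  4.8]
togo cm tx 0.10 ty -0.03 tz 0.21 spin -1.9 (do shift first)
```

```bash
python3 -m creep '[{"grip":-1,"tx":0,"ty":0,"tz":0,"spin":4},{"grip":-1,"tx":0,"ty":0,"tz":0,"spin":6},{"grip":-1,"tx":0,"ty":0,"tz":0,"spin":6},{"grip":-1,"tx":0,"ty":0,"tz":0,"spin":6},{"grip":-1,"tx":0,"ty":0,"tz":0,"spin":6},{"grip":-1,"tx":0,"ty":0,"tz":0,"spin":6},{"grip":-1,"tx":0,"ty":0,"tz":0,"spin":6},{"grip":-1,"tx":0,"ty":0,"tz":0,"spin":0}]'
python3 -m creep '[{"grip":-1,"tx":0,"ty":0,"tz":0,"spin":6},{"grip":-1,"tx":0,"ty":0,"tz":0,"spin":6},{"grip":-1,"tx":0,"ty":0,"tz":0,"spin":6},{"grip":-1,"tx":0,"ty":0,"tz":0,"spin":6},{"grip":-1,"tx":0,"ty":0,"tz":0,"spin":6},{"grip":-1,"tx":0,"ty":0,"tz":0,"spin":6},{"grip":-1,"tx":0,"ty":0,"tz":0,"spin":6},{"grip":-1,"tx":0,"ty":0,"tz":0,"spin":6}]'
python3 -m creep '[{"grip":-1,"tx":0,"ty":0,"tz":0,"spin":6},{"grip":-1,"tx":0,"ty":0,"tz":0,"spin":6},{"grip":-1,"tx":0,"ty":0,"tz":0,"spin":0},{"grip":-1,"tx":0,"ty":0,"tz":0,"spin":0},{"grip":-1,"tx":0,"ty":0,"tz":0,"spin":0},{"grip":-1,"tx":0,"ty":0,"tz":0,"spin":0},{"grip":-1,"tx":0,"ty":0,"tz":0,"spin":0},{"grip":-1,"tx":0,"ty":0,"tz":0,"spin":0}]'
python3 -m creep '[{"grip":-1,"tx":0,"ty":0,"tz":0,"spin":0},{"grip":-1,"tx":0,"ty":0,"tz":0,"spin":0},{"grip":-1,"tx":0,"ty":0,"tz":0,"spin":0},{"grip":-1,"tx":0,"ty":0,"tz":0,"spin":0},{"grip":-1,"tx":0,"ty":0,"tz":0,"spin":0},{"grip":-1,"tx":0,"ty":0,"tz":0,"spin":0},{"grip":-1,"tx":0,"ty":0,"tz":0,"spin":0},{"grip":-1,"tx":0,"ty":0,"tz":0,"spin":0}]' >/dev/null
cat >> h.py <<'E'
def read():
    for n in("top","scene"):
        p,s,m=bubble(n); q=m[:,2]/m[:,1]; s=s*1000
        g=m.sum(1)
        k=(s>-22)&(s<22); hi=q[k].max(); lo=np.percentile(q[k],20); h=(hi+lo)/2
        i=np.flatnonzero(k&(q>h)); print(n,"bubble %.1f..%.1f mid %.1f (hi %.2f lo %.2f)"%(s[i[0]],s[i[-1]],(s[i[0]]+s[i[-1]])/2,hi,lo))
        cv2.imwrite(f"pics/{n}_last.png",p[:,:,::-1])
        print(" ".join(f"{t:.0f}:{x:.2f}/{int(y)}" for t,x,y in zip(s[4:-4:2],q[4:-4:2],m[4:-4:2,1])))
E
python3 -c "
from h import *
togo(.5195,.1915,.1,75)
read()"
```

```text
clock: 15.98
tool_pos: [0.5202, 0.1909, 0.1011]
eef_rot: [0.348, 0.937, -0.001, 0.001]
contact_force: [-1.0, -2.7, 6.9]
opening: 0.458
finger_force: 20.0
clock: 16.65
tool_pos: [0.5192, 0.1904, 0.1011]
eef_rot: [0.699, 0.715, -0.002, 0.0]
contact_force: [-3.3, -4.1, 8.8]
opening: 0.463
finger_force: 20.0
clock: 17.32
tool_pos: [0.5189, 0.1904, 0.1011]
eef_rot: [0.768, 0.64, -0.002, 0.0]
contact_force: [-3.9, -1.6, 10.0]
opening: 0.459
finger_force: 20.0
clock 17.98 pos [0.5189 0.1904 0.1011] th 79.58 q5-7 [ 0.47  0.51 -1.07] op 0.463 ff 20.0 F [-4.4 -2.1 10.1]
togo cm tx 0.12 ty 0.04 tz 0.11 spin 4.6 (do shift first)
top bubble -6.0..5.0 mid -0.5 (hi 0.86 lo 0.40)
-30:1.04/152 -28:0.76/125 -26:0.46/166 -24:0.42/224 -22:0.44/232 -20:0.44/236 -18:0.42/234 -16:0.40/205 -14:0.39/154 -12:0.45/114 -10:0.48/104 -8:0.56/115 -6:0.69/130 -4:0.82/136 -2:0.85/141 0:0.86/140 2:0.83/141 4:0.74/139 6:0.62/131 8:0.50/120 10:0.46/107 12:0.44/112 14:0.41/123 16:0.39/128 18:0.38/128 20:0.39/129 22:0.40/130 24:0.40/121 26:0.45/100 28:0.70/77 30:0.97/78
scene bubble -8.0..5.0 mid -1.5 (hi 0.95 lo 0.53)
-30:0.99/172 -28:0.95/164 -26:0.85/156 -24:0.69/151 -22:0.53/150 -20:0.43/152 -18:0.43/146 -16:0.47/121 -14:0.53/92 -12:0.58/74 -10:0.65/76 -8:0.76/90 -6:0.86/104 -4:0.91/111 -2:0.94/114 0:0.95/118 2:0.93/116 4:0.85/105 6:0.72/89 8:0.57/79 10:0.59/80 12:0.68/89 14:0.70/97 16:0.67/102 18:0.61/98 20:0.55/87 22:0.46/76 24:0.42/63 26:0.49/52 28:0.74/50 30:0.94/57
```

The bubble now reads about -0.3 mm, with the lines seen at ±10. I'll release the knob, rise, and re-read.

```bash
python3 -m creep '[{"grip":0.6,"tx":0,"ty":0,"tz":0,"spin":0},{"grip":0.6,"tx":0,"ty":0,"tz":0,"spin":0},{"grip":0.6,"tx":0,"ty":0,"tz":0,"spin":0},{"grip":0.6,"tx":0,"ty":0,"tz":0,"spin":0},{"grip":0.6,"tx":0,"ty":0,"tz":0,"spin":0},{"grip":0.6,"tx":0,"ty":0,"tz":-1,"spin":0},{"grip":0.6,"tx":0,"ty":0,"tz":-2,"spin":0},{"grip":0.6,"tx":0,"ty":0,"tz":-2,"spin":0}]'|tail -2
python3 -m creep '[{"grip":1,"tx":0,"ty":0,"tz":-2,"spin":0},{"grip":1,"tx":0,"ty":0,"tz":-2,"spin":0},{"grip":1,"tx":0,"ty":0,"tz":-1,"spin":0},{"grip":1,"tx":0,"ty":0,"tz":0,"spin":0},{"grip":1,"tx":0,"ty":0,"tz":0,"spin":0},{"grip":1,"tx":0,"ty":0,"tz":0,"spin":0},{"grip":1,"tx":0,"ty":0,"tz":0,"spin":0},{"grip":1,"tx":0,"ty":0,"tz":0,"spin":0}]' >/dev/null
python3 -c "
from h import *
togo(.5256,.0046,.135,1.3)
read()" | grep -v '^-'
```

```text
opening: 0.798
finger_force: 0.0
clock 19.42 pos [0.5196 0.1914 0.1996] th 79.46 q5-7 [ 0.37  0.73 -0.99] op 1.001 ff 0.0 F [ 0.6 -0.2 -0.6]
togo cm tx -18.25 ty 4.00 tz 6.46 spin 78.2 (do shift first)
top bubble -7.0..5.0 mid -1.0 (hi 0.86 lo 0.40)
scene bubble -8.0..6.0 mid -1.0 (hi 0.94 lo 0.57)
```

The bubble is about -0.8 mm, inside the lines with the knob free. Next I'll spin to put the open fingers along the level, one over each end block, and travel over it.

```bash
python3 -m creep '[{"grip":1,"tx":0,"ty":0,"tz":0,"spin":-7},{"grip":1,"tx":0,"ty":0,"tz":0,"spin":-7},{"grip":1,"tx":0,"ty":0,"tz":0,"spin":-7},{"grip":1,"tx":0,"ty":0,"tz":0,"spin":-7},{"grip":1,"tx":0,"ty":0,"tz":0,"spin":-7},{"grip":1,"tx":0,"ty":0,"tz":0,"spin":-7},{"grip":1,"tx":0,"ty":0,"tz":0,"spin":-7},{"grip":1,"tx":0,"ty":0,"tz":0,"spin":-7}]'|head -1
python3 -m creep '[{"grip":1,"tx":0,"ty":0,"tz":0,"spin":-7},{"grip":1,"tx":0,"ty":0,"tz":0,"spin":-7},{"grip":1,"tx":0,"ty":0,"tz":0,"spin":-7},{"grip":1,"tx":0,"ty":0,"tz":0,"spin":-7},{"grip":1,"tx":0,"ty":0,"tz":0,"spin":-7},{"grip":1,"tx":0,"ty":0,"tz":0,"spin":-7},{"grip":1,"tx":0,"ty":0,"tz":0,"spin":-4},{"grip":1,"tx":0,"ty":0,"tz":0,"spin":0}]'|head -1
python3 -m creep '[{"grip":1,"tx":0,"ty":1,"tz":0,"spin":0},{"grip":1,"tx":0,"ty":2,"tz":0,"spin":0},{"grip":1,"tx":0,"ty":3,"tz":0,"spin":0},{"grip":1,"tx":0,"ty":3,"tz":0,"spin":0},{"grip":1,"tx":0,"ty":3,"tz":0,"spin":0},{"grip":1,"tx":0,"ty":3,"tz":0,"spin":0},{"grip":1,"tx":0,"ty":2,"tz":0,"spin":0},{"grip":1,"tx":0,"ty":1,"tz":0,"spin":0}]'|head -1
python3 -m creep '[{"grip":1,"tx":0,"ty":0,"tz":0,"spin":0},{"grip":1,"tx":0,"ty":0,"tz":0,"spin":0},{"grip":1,"tx":0,"ty":0,"tz":0,"spin":0}]'|head -1
python3 -c "
from h import *
togo(.5256,.0046,.135,181.3)"
```

```text
clock: 20.18
clock: 20.85
clock: 21.52
clock: 21.77
clock 21.77 pos [0.5162 0.3696 0.2003] th -178.67 q5-7 [0.73 1.07 0.28] op 0.997 ff 0.0 F [ 0.3 -0.2 -0.5]
togo cm tx -0.09 ty -36.51 tz 6.53 spin 0.0 (do shift first)
```

I got the sign of tool y wrong and moved the other way. Nothing was touched. I'll go back 36.5 cm.

```bash
python3 -m creep '[{"grip":1,"tx":0,"ty":-1.5,"tz":0,"spin":0},{"grip":1,"tx":0,"ty":-3,"tz":0,"spin":0},{"grip":1,"tx":0,"ty":-3,"tz":0,"spin":0},{"grip":1,"tx":0,"ty":-3,"tz":0,"spin":0},{"grip":1,"tx":0,"ty":-3,"tz":0,"spin":0},{"grip":1,"tx":0,"ty":-3,"tz":0,"spin":0},{"grip":1,"tx":0,"ty":-3,"tz":0,"spin":0},{"grip":1,"tx":0,"ty":-3,"tz":0,"spin":0}]'|sed -n 1,2p
python3 -m creep '[{"grip":1,"tx":0,"ty":-3,"tz":0,"spin":0},{"grip":1,"tx":0,"ty":-3,"tz":0,"spin":0},{"grip":1,"tx":0,"ty":-3,"tz":0,"spin":0},{"grip":1,"tx":0,"ty":-3,"tz":0,"spin":0},{"grip":1,"tx":0,"ty":-2,"tz":0,"spin":0},{"grip":1,"tx":0,"ty":0,"tz":0,"spin":0},{"grip":1,"tx":0,"ty":0,"tz":0,"spin":0},{"grip":1,"tx":0,"ty":0,"tz":0,"spin":0}]'|head -1
python3 -c "
from h import *
togo(.5256,.0046,.135,181.3)"
```

```text
clock: 22.43
tool_pos: [0.5212, 0.1429, 0.2007]
clock: 23.1
clock 23.10 pos [0.5247 0.0068 0.201 ] th -178.60 q5-7 [0.78 0.9  0.71] op 1.001 ff 0.0 F [-0.2  0.5 -0.4]
togo cm tx -0.09 ty -0.22 tz 6.60 spin 0.1 (do shift first)
```

```bash
python3 -m creep '[{"grip":1,"tx":-0.1,"ty":-0.2,"tz":1,"spin":0},{"grip":1,"tx":0,"ty":0,"tz":1.5,"spin":0},{"grip":1,"tx":0,"ty":0,"tz":1.5,"spin":0},{"grip":1,"tx":0,"ty":0,"tz":1,"spin":0},{"grip":1,"tx":0,"ty":0,"tz":0.8,"spin":0},{"grip":1,"tx":0,"ty":0,"tz":0.3,"spin":0},{"grip":1,"tx":0,"ty":0,"tz":0,"spin":0},{"grip":1,"tx":0,"ty":0,"tz":0,"spin":0}]'|sed -n '1,2p;4p'
python3 -c "
from h import *
togo(.5256,.0046,.13,181.3)
p,d=optics.snapshot('scene'); c=p[170:270,250:390,::-1]; cv2.imwrite('pics/press.png',cv2.resize(c,None,fx=5,fy=5,interpolation=2))"
```

```text
clock: 23.77
tool_pos: [0.5261, 0.0052, 0.1399]
contact_force: [0.6, -0.0, -0.5]
clock 23.77 pos [0.5261 0.0052 0.1399] th -178.52 q5-7 [0.9  0.8  0.62] op 1.004 ff 0.0 F [ 0.6 -0.  -0.5]
togo cm tx 0.06 ty -0.06 tz 0.99 spin 0.2 (do shift first)
```

View pics/press.png

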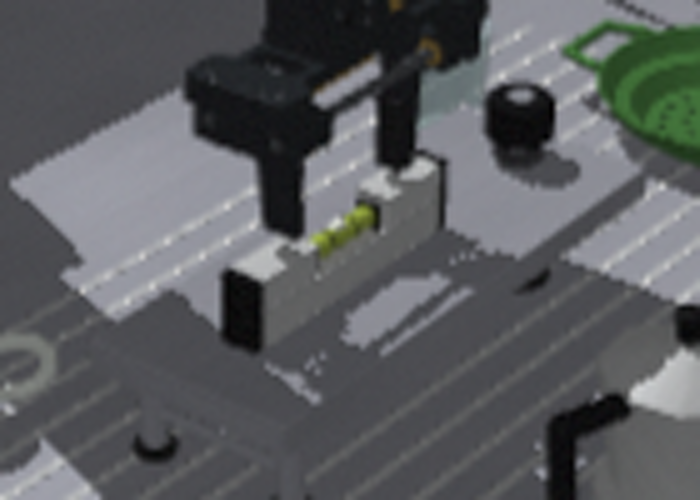

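The fingertips (285,235) and (398,165) hang just above the two end blocks, with the bubble central at (345,232). I'll creep down to contact.

```bash
python3 -m creep '[{"grip":1,"tx":0,"ty":0,"tz":0.3,"spin":0},{"grip":1,"tx":0,"ty":0,"tz":0.3,"spin":0},{"grip":1,"tx":0,"ty":0,"tz":0.2,"spin":0},{"grip":1,"tx":0,"ty":0,"tz":0,"spin":0},{"grip":1,"tx":0,"ty":0,"tz":0,"spin":0}]'|sed -n '1,2p;4p'
python3 -m creep '[{"grip":1,"tx":0,"ty":0,"tz":0.1,"spin":0},{"grip":1,"tx":0,"ty":0,"tz":0,"spin":0},{"grip":1,"tx":0,"ty":0,"tz":0,"spin":0}]'|sed -n '2p;4p'
python3 -m creep '[{"grip":1,"tx":0,"ty":0,"tz":0.1,"spin":0},{"grip":1,"tx":0,"ty":0,"tz":0,"spin":0},{"grip":1,"tx":0,"ty":0,"tz":0,"spin":0}]'|sed -n '2p;4p'
```

```text
clock: 24.23
tool_pos: [0.5258, 0.0047, 0.1316]
contact_force: [-0.1, 0.3, -0.5]
tool_pos: [0.5259, 0.0047, 0.1307]
contact_force: [0.1, -1.1, 0.8]
tool_pos: [0.5261, 0.0048, 0.1304]
contact_force: [-2.2, -1.2, 6.1]
```

```bash
python3 -m creep '[{"grip":1,"tx":0,"ty":0,"tz":0.07,"spin":0},{"grip":1,"tx":0,"ty":0,"tz":0,"spin":0},{"grip":1,"tx":0,"ty":0,"tz":0,"spin":0},{"grip":1,"tx":0,"ty":0,"tz":0,"spin":0},{"grip":1,"tx":0,"ty":0,"tz":0,"spin":0},{"grip":1,"tx":0,"ty":0,"tz":0,"spin":0},{"grip":1,"tx":0,"ty":0,"tz":0,"spin":0},{"grip":1,"tx":0,"ty":0,"tz":0,"spin":0}]'|sed -n '2p;4p'
python3 -m creep '[{"grip":1,"tx":0,"ty":0,"tz":0,"spin":0},{"grip":1,"tx":0,"ty":0,"tz":0,"spin":0},{"grip":1,"tx":0,"ty":0,"tz":0,"spin":0},{"grip":1,"tx":0,"ty":0,"tz":0,"spin":0},{"grip":1,"tx":0,"ty":0,"tz":0,"spin":0},{"grip":1,"tx":0,"ty":0,"tz":0,"spin":0},{"grip":1,"tx":0,"ty":0,"tz":0,"spin":0},{"grip":1,"tx":0,"ty":0,"tz":0,"spin":0}]'|sed -n '2p;4p'
python3 -c "
from h import *
read()"
```

```text
tool_pos: [0.5261, 0.0048, 0.1304]
contact_force: [-2.0, -1.7, 13.0]
tool_pos: [0.5261, 0.0048, 0.1304]
contact_force: [-3.1, -1.8, 11.5]
top bubble 2.0..19.0 mid 10.5 (hi 0.70 lo 0.67)
-30:0.67/86 -28:0.66/86 -26:0.66/87 -24:0.68/87 -22:0.68/87 -20:0.67/87 -18:0.67/87 -16:0.68/87 -14:0.67/87 -12:0.67/88 -10:0.68/88 -8:0.68/88 -6:0.67/90 -4:0.68/89 -2:0.68/90 0:0.67/91 2:0.69/90 4:0.68/90 6:0.66/90 8:0.67/90 10:0.69/89 12:0.68/90 14:0.67/91 16:0.68/89 18:0.70/86 20:0.67/85 22:0.66/84 24:0.68/85 26:0.68/88 28:0.68/92 30:0.67/94
scene bubble -8.0..5.0 mid -1.5 (hi 0.96 lo 0.53)
-30:0.98/119 -28:0.93/151 -26:0.85/168 -24:0.73/172 -22:0.59/169 -20:0.48/170 -18:0.49/171 -16:0.56/161 -14:0.60/145 -12:0.62/134 -10:0.66/141 -8:0.76/163 -6:0.87/182 -4:0.93/190 -2:0.96/189 0:0.96/185 2:0.94/178 4:0.87/166 6:0.74/152 8:0.62/139 10:0.60/133 12:0.61/136 14:0.59/149 16:0.55/161 18:0.51/161 20:0.47/149 22:0.43/132 24:0.41/110 26:0.45/85 28:0.67/69 30:0.93/70
```

In the scene view the lines read at -11.5 and +10 and the bubble at about -1.2, so it is roughly -0.5 mm from the middle. The press is steady at about 12 N. I'll hand the job in.

```bash
python3 -c "
from plant import workorder
print(workorder.finish_job())"
```

```text
the job is handed in; nothing more can be done
None
```

I handed the job in with the level on the shelf, the knob turned about 100° clockwise, the bubble reading about 0.5 mm off centre, and the gripper holding a steady press of about 12 N; no verdict came back.

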